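# Raise a well plate out of its thermal block with the cam lever and hold it up

## Task

The 96-well plate has to come out of its thermal block: first slide the upright knob of the transport-lock bolt on the block's front deck left to its end stop, so that the bolt no longer bars the lever. Then take the lever on the right side by its black hand grip and swing it up until the cam lifts the plate to its highest, the lever standing straight up (not well past it, or the cam lets the plate down again). The lever springs back if let go, so finish while still holding the grip there, the plate raised and level for a colleague to take; do not touch the plate, and leave the timer, pen and beaker where they are.

Things in the scene. Friction and masses are not known exactly. Their poses are not given: they have to be found in the camera images.
- plate_block: Grey thermal block for one plate, fixed, 150 (x) x 170 (y) mm. Origin: on the bench under its centre; own x points to its back, y to its left, z up; turned up to 0.3 rad. Its front, with the low deck (45 mm high, x -85 to -40), faces the robot; housing behind 52 mm high; side walls at y -85 and +85. Bolt on the deck, lever on the right side.
- lock_slide (a joint): Transport lock, m: 0 = locked, 0.030 = end stop, unlocked. Grows as the knob slides to the block's left (+y). Starts at 0 to 0.008; drag about 2 N, stays where left. Its steel bolt, 8 mm round, 55 mm above the bench, sticks out over the lever arm and keeps the lever down until the slide is past about 0.021.
- lock_knob (a point): Middle of the bolt's upright black knob, 78 mm above the bench: round head 18 mm across, 26 mm tall (65 to 91 mm above the bench) on a 10 mm stem, at block x -62 mm; slides along block y. The bolt's guide eyes beside it reach up to 63 mm, the plate behind it (from block x -31 mm) up to 72 mm.
- cam_lever (a joint): Turn of lever and cam, rad: 0 = rest, lever pointing to the block's front, 4 degrees above level; grows as it swings up and over to the back; 1.50 = straight up, highest lift; hard stop at 2.2, where the plate is partly down again. A spring drives it back to 0 (0.12 N m at rest, 0.30 N m at 1.5: about 3 N at the grip).
- lever_grip: The lever's black hand grip: round sleeve 19 mm across, 56 mm long, along block y, sticking out to the right; it spins freely, so a gripper can keep pointing down during the swing. Origin: its middle, 100 mm from the lever's axis; at rest 43 mm above the bench at block (-88, -133) mm. Own y lies along the sleeve. The lever arm, 7 mm thick, is 34 mm to the left of the middle.
- lever_axis (a point): Point on the lever's hinge axis (parallel to the block's y, 36 mm above the bench) level with the middle of the hand grip: the centre of the grip's 100 mm arc, at block (12, -133) mm. At highest lift the grip is straight above it, 136 mm over the bench.
- plate_lift (a joint): Height of the plate carriage above its lowest position, in m, driven by the cam: 0 at lever 0, highest about 0.0117 at lever 1.50, falling again beyond.
- plate_seat (a point): Centre of the carriage's upper face on which the plate rests, 57 mm above the bench when down; corner locators 6 mm high stand round the plate with about 2 mm play.
- well_plate: The beige 96-well plate lying loose on the carriage, 128 (along the block's y) x 86 x 15 mm; origin at the centre of its underside. Not to be touched.
- lab_timer: Bystander: bench timer 66 x 66 x 18 mm, lying in front of the block; origin under its centre.
- pen: Bystander: dark blue marker pen 126 mm long, 12 mm thick, lying to the left of the block; origin at its end nearer the block.
- cup: Bystander: glass beaker 45 mm across, 59 mm high, standing behind the block; origin under its centre.

How it is judged (in metres and radians):
On the way, in this order (a step that is already met when the one before it is completed fails the run):
1. the transport-lock bolt is slid to its end stop, the lever still down (value of joint lock_slide above 0.027 m and value of joint cam_lever below 0.3 rad), for 0.2 s.
2. the lever is held by its hand grip at the cam's highest lift (value of joint cam_lever between 1.3 and 1.7 rad and value of joint plate_lift above 0.0105 m and contact force between the fingers and lever_grip above 1 N), for 0.5 s.
At the end, for the whole second after the job is handed in: The fingers hold the lever's hand grip (contact over 1 N) with the lever within 0.2 rad of straight up (1.50) and still, the carriage at least 10.5 mm up, the lock slide beyond 27 of its 30 mm, and the plate lying level on the carriage (within 4 mm of its seat's centre, tilt under 0.04 rad) (all of step 2 and velocity of joint cam_lever between -0.1 and 0.1 rad/s and value of joint lock_slide above 0.027 m and horizontal distance between well_plate and plate_seat below 0.004 m and z of well_plate in the frame of plate_seat below 0.003 m and angle between well_plate's own z axis and vertical below 0.04 rad); the arm keeps its last pose, push and grip.
It fails at once if the robot touches the well plate (contact force between any of the fingers, the arm and well_plate above 0.5 N).
It fails at once if the lever is swung well past the top (beyond 1.85 rad) (value of joint cam_lever above 1.85 rad).
It fails at once if timer, pen or beaker is moved more than 20 mm (distance of any of lab_timer, pen, cup from where it was at the start of the episode above 0.02 m).
It also fails if it takes over 48 s, if anything falls off the work surface, if the arm or the gripper's body presses on something with over 40 N, if the wrist force passes 120 N, or if a joint passes its speed limit or range.

## Robot

A 7-joint arm with a two-finger parallel gripper is mounted at the origin on a cart in front of the work surface, level with it; the furniture and walls round the work are solid. World frame = base frame: x ahead of the robot, y to its left, z up, the work surface at z = 0. Lengths are in m, angles in degrees, forces in N, time in s.
With the tool pointing down it reaches from about 0.4 to 0.9 m from the base axis. Payload 5.6 kg.
Tool frame: the origin (TCP) lies between the finger pads; the fingertips stand 8 mm ahead of it and the grasp point (between the pads) lies 11 mm behind it; z points along the fingers, y is the line along which they close (so a half turn about z gives the same grasp; the last joint's range is limited). The gripper opens to 92 mm and grips with 3 to 60 N. Pads are 20 mm wide; open, the fingers measure 128 mm over their backs; the gripper's body (75 mm by 189 mm) begins 69 mm behind the grasp point.
Start: joints at [-71.104, 26.786, -0.665, 91.828, 0.344, 61.387, -3.226], TCP at [0.237, 0.605, 0.223] pointing down, gripper open.
Joint ranges: [-144.91, 144.91], [-17.63, 115.5], [-89.93, 88.59], [15.96, 139.68], [-74.01, 254.01], [8.47, 105.57], [-167.45, 167.45]. Speed limits (degrees/s): [147.25, 147.25, 180, 180, 180, 180, 180].

## Interface

Orientations are given as [roll, pitch, yaw] about the fixed x, y, z axes, in that order (R = Rz(yaw) Ry(pitch) Rx(roll)).
In Python, from cell import ctrl gives the robot as it stands. The module is installed in compiled form; this text tells all that it offers.
- The arm moves only by the shell command python3 -m pendant 'ROWS' [FORCE]. ROWS is JSON, a list of rows, each a list of 5 numbers: the closure, from -1 (fully open) to 1 (shut), then the shift along the tool's x, y, z in m, then the turn about the tool's z in degrees. In form: [[claw, dx, dy, dz, twist], ...]. A call has 1 to 20 rows; each row shifts and turns the commanded pose from where the row before left it, along the tool's axes as they then stand; what a row does not reach is not made up. A row lasts 1/10 s, in which the tool goes at most 50 mm and 8.59 degrees, less where a joint would pass 70% of its speed; a pose out of reach is approached as far as the arm can. A call is refused whole if a number of a shift passes 0.05 or a number of a turn 8.59, either way. A call with a gripper value outside its range is refused whole. The fingers move at their own pace and stop on an object; FORCE is the grip in N (left out, the last holds). Time passes only in rows, so rows that do not move let the fingers close. It gives the time, the measured TCP pose, the force, the opening and the grip force at its end, in the units of the state.
- ctrl.read_state(): the state, without advancing time (a new reading comes with each control period).
- ctrl.read_camera(name): name is "side" or "top" or "wrist"; returns a dict with "pixels" (384x512x3 uint8, red, green, blue), "camera_matrix" (3x3 intrinsics, pixels), "k1" (the pictures are not rectified: a ray, as slopes to the right and down, at radius r is drawn at 1 + k1 r^2 times it, then the intrinsics apply), "rvec" (rotation vector, rad) and "tvec" (3), from world to camera coordinates, as OpenCV has them. Camera axes: x right, y down, z forward; pixel columns grow to the right and rows downward; lengths in m; the calibration is good to about 2 mm. A picture is of the moment at which its call begins. There is no depth.
- ctrl.job_done(): hands the job in; it is judged then, once.
The state is a dict: "clock": time; "q": joint angles; "qd": joint speeds; "joint_torque": joint torques, N m; "position": TCP position; "tool_rot": TCP orientation; "ft_force": force on the tool from outside, world axes, zero at the start; "torque": the same for the moment, N m; "grip_width": finger opening in m; "finger_force": force on a finger pad.
Only numpy, scipy, OpenCV 4.12 (cv2) and the standard library are available. Lean on these libraries where they do the work, as an engineer would, in place of code of your own. Each camera call takes 0.05 s, during which the arm holds its last target. There are 200 camera calls.

## Working session

There is one attempt and no reset: what is moved stays moved. The work goes in short steps, Python scripts to look and compute and a shell command to move; the robot and the scene stay as the last step left them, time stands still between calls to the robot, and variables do not carry over. Pictures are saved under pics/ and viewed, at most 10 in all, crops included, and the job is handed in when it is done.

```bash
mkdir -p pics
cat > h.py <<'E'
import numpy as np,cv2
from cell import ctrl
def shot(name,fn):
    c=ctrl.read_camera(name); cv2.imwrite('pics/'+fn,c['pixels'][:,:,::-1]); 
    np.savez('pics/'+fn+'.npz',**{k:np.array(v) for k,v in c.items()}); return c
def load(fn): return dict(np.load('pics/'+fn+'.npz'))
def ray(c,u,v):
    K=np.array(c['camera_matrix']);k=float(c['k1']);d=np.array([(u-K[0,2])/K[0,0],(v-K[1,2])/K[1,1]])
    p=d.copy()
    for _ in range(30): p=d/(1+k*(p@p))
    R=cv2.Rodrigues(np.array(c['rvec'],float))[0];t=np.array(c['tvec']).ravel()
    return -R.T@t,R.T@np.array([p[0],p[1],1])
def at(c,u,v,z):
    o,d=ray(c,u,v);return o+d*(z-o[2])/d[2]
def proj(c,P):
    K=np.array(c['camera_matrix']);R=cv2.Rodrigues(np.array(c['rvec'],float))[0]
    P=np.atleast_2d(P)@R.T+np.array(c['tvec']).ravel();s=P[:,:2]/P[:,2:]
    s=s*(1+float(c['k1'])*(s**2).sum(1,keepdims=True))
    return s*[K[0,0],K[1,1]]+[K[0,2],K[1,2]]
E
python3 - <<'E'
from h import *
for n in('top','side'):
    c=shot(n,n+'1.png'); print(n,ray(c,256,192))
print(ctrl.read_state())
E
```

```text
top (array([0.40943149, 0.11472436, 0.92956394]), array([ 0.17023121, -0.03458064, -0.98483754]))
side (array([0.47192467, 0.841307  , 0.53470239]), array([ 0.09127363, -0.8436799 , -0.52916224]))
{'clock': 0.1, 'q': array([-71.10439527,  26.8318691 ,  -0.66469553,  91.87411336,
         0.3466158 ,  61.38549335,  -3.22671728]), 'qd': array([-0.00353823, -0.12501914, -0.02268993, -0.16584541,  0.07364671,
        0.0204128 ,  0.01715857]), 'joint_torque': array([ 1.53659887e-03, -5.21650958e+01, -1.23966680e-02, -2.44367301e+01,
       -5.68644097e-02,  1.40236810e-02,  5.39913185e-05]), 'position': array([0.23663537, 0.60486445, 0.2217363 ]), 'tool_rot': array([-1.79910874e+02,  9.03074529e-03,  1.58637294e+02]), 'ft_force': array([ 0.12345243,  0.56501544, -0.19308914]), 'torque': array([-0.06089421,  0.02582423,  0.04871544]), 'finger_force': 0.0, 'grip_width': 0.09162330057610746}
```

View pics/top1.png

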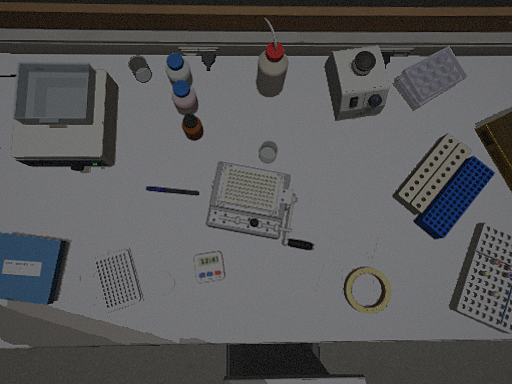

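View pics/side1.png

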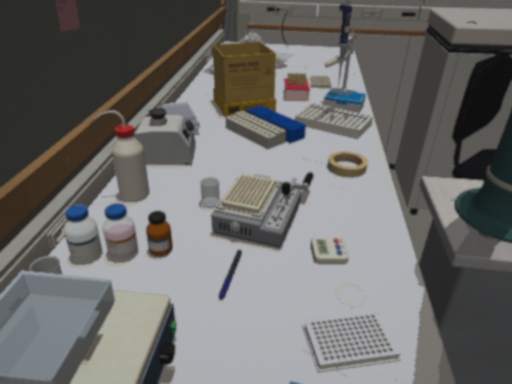

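The block is in the top view at about (250,200), with the knob at about (254,223) and the grip at about (300,244). In the side view the knob is at about (286,188). I'll zoom the top view.

Run:
```python
from h import *
i=cv2.imread('pics/top1.png')[140:265,190:330]
cv2.imwrite('pics/crop1.png',np.clip(cv2.resize(i,None,fx=4.7,fy=4.7,interpolation=cv2.INTER_CUBIC)*1.5,0,255))
```

```text
[ WARN:0@0.191] global loadsave.cpp:1063 imwrite_ Unsupported depth image for selected encoder is fallbacked to CV_8U.
```

View pics/crop1.png

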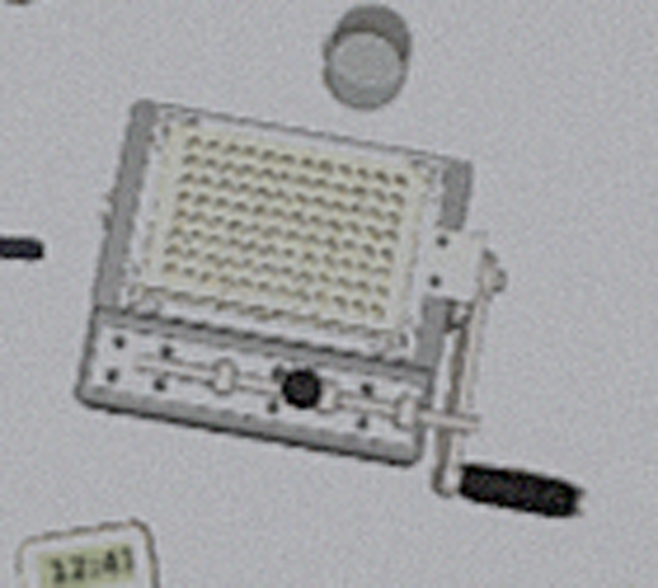

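```bash
cat > m.py <<'E'
from h import *
c=load('top1.png')
P=lambda x,y,z:at(c,190+x/4.7,140+y/4.7,z)
for n,p in dict(knob=P(301,388,.089),gl=P(462,482,.043),gr=P(580,500,.043),bl=P(140,103,.052),br=P(470,165,.052),fl=P(80,398,.045),fr=P(415,460,.045),timer=P(70,640,.0),cup=P(365,70,.03)).items(): print(n,p.round(4))
from scipy.optimize import least_squares
obs=[(P(521,491,.043),(-.088,-.133)),(P(462,482,.043),(-.088,-.105)),(P(580,500,.043),(-.088,-.161)),(P(80,398,.045),(-.085,.085)),(P(415,460,.045),(-.085,-.085)),(P(140,103,.052),(None,.085)),(P(470,165,.052),(None,-.085)),(P(301,388,.089),(-.062,None))]
def f(q):
    e=[]
    for w,b in obs:
        d=w[:2]-q[:2];C,S=np.cos(q[2]),np.sin(q[2]);l=[C*d[0]+S*d[1],-S*d[0]+C*d[1]]
        e+=[l[i]-b[i] for i in(0,1) if b[i] is not None]
    return e
r=least_squares(f,[.5,.05,-.1]);print(r.x,np.degrees(r.x[2]),np.round(np.array(r.fun)*1000,1))
q=r.x;R=np.array([[np.cos(q[2]),-np.sin(q[2])],[np.sin(q[2]),np.cos(q[2])]])
print('knob local',R.T@(P(301,388,.089)[:2]-q[:2]))
for b in((-.088,-.133),(.012,-.133)):print(b,q[:2]+R@b)
E
python3 m.py
```

```text
knob [0.4881 0.0902 0.089 ]
gl [0.4466 0.0121 0.043 ]
gr [ 0.4375 -0.0444  0.043 ]
bl [0.6318 0.1663 0.052 ]
br [0.6    0.0053 0.052 ]
fl [0.4883 0.195  0.045 ]
fr [0.4572 0.0347 0.045 ]
timer [0.3731 0.2029 0.    ]
cup [0.654  0.0544 0.03  ]
[ 0.55463312  0.09779691 -0.19565825] -11.210391862278817 [-0.3 -0.6 -1.3 -0.   0.7 -1.2  1.1 -2.6  1.7  4.1 -2.8  3.1 -1.8]
knob local [-0.06380968 -0.02037013]
(-0.088, -0.133) [ 0.44245533 -0.01555716]
(0.012, -0.133) [ 0.54054733 -0.03499839]
```

```bash
python3 -m pendant '[[-1,0,0,0,-5.1],[-1,0,0,0,-5.1],[-1,-0.01,-0.014,0,0],[-1,-0.0224,-0.0295,0,0],[-1,-0.0224,-0.0295,0,0],[-1,-0.0224,-0.0295,0,0],[-1,-0.0224,-0.0295,0,0],[-1,-0.0224,-0.0295,0,0],[-1,-0.0224,-0.0295,0,0],[-1,-0.0224,-0.0295,0.005,0],[-1,-0.0224,-0.0295,0.005,0],[-1,-0.0224,-0.0295,0.005,0],[-1,-0.0224,-0.0295,0.005,0],[-1,-0.0224,-0.0295,0.005,0],[-1,-0.0224,-0.0295,0.005,0],[-1,-0.0224,-0.0295,0.005,0],[-1,-0.0224,-0.0295,0.005,0],[-1,-0.0224,-0.0295,0.005,0],[-1,-0.01,-0.014,0,0],[-1,0,0,0,0]]' 20
python3 - <<'E'
from h import *
c=shot('wrist','w1.png');s=ctrl.read_state();print(s['position'],s['tool_rot'])
print(proj(c,[[.4881,.0902,.089],[.4424,-.0156,.043]]))
E
```

```text
clock: 2.1
position: [0.4955, 0.0719, 0.1772]
tool_rot: [-179.9, -0.0, 168.5]
ft_force: [-1.1, 0.5, -0.8]
grip_width: 0.0916
finger_force: 0.0
[0.49491198 0.07399139 0.17728072] [-1.79980206e+02 -3.36934281e-02  1.68690731e+02]
[[276.81807526 185.7755863 ]
 [151.13089663 149.48478338]]
```

View pics/w1.png

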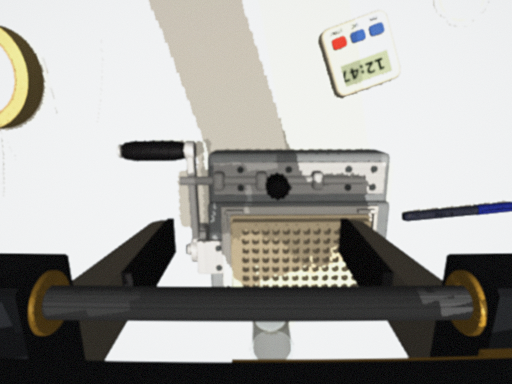

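The knob is at (277,186) and the grip centre at about (152,150). Both match the prediction within a pixel, so I'm lowering onto the knob.

```bash
python3 -m pendant '[[-1,0.005,0.0073,0,0],[-1,0.0048,0.0073,0,0],[-1,0,0,0.025,0],[-1,0,0,0.03,0],[-1,0,0,0.03,0],[-1,0,0,0.016,0],[-1,0,0,0,0],[0,0,0,0,0],[1,0,0,0,0],[1,0,0,0,0],[1,0,0,0,0],[1,0,0,0,0],[1,0,0,0,0]]' 15
```

```text
clock: 3.45
position: [0.4883, 0.0911, 0.0769]
tool_rot: [180.0, 0.0, 168.8]
ft_force: [1.2, 0.2, 0.2]
grip_width: 0.046
finger_force: 0.0
```

```bash
python3 -m pendant '[[1,0,0,0,0],[1,0,0,0,0],[1,0,0,0,0],[1,0,0,0,0],[1,0,0,0,0],[1,0,0,0,0]]'
```

```text
clock: 4.05
position: [0.4881, 0.0909, 0.0765]
tool_rot: [-180.0, -0.0, 168.8]
ft_force: [-0.2, 0.1, -0.4]
grip_width: 0.0173
finger_force: 15.0
```

Gripped. Sliding left along +tool y.

```bash
python3 -m pendant '[[1,0,0.003,0,0],[1,0,0.003,0,0],[1,0,0.003,0,0],[1,0,0.003,0,0],[1,0,0.003,0,0],[1,0,0.003,0,0],[1,0,0.003,0,0],[1,0,0.002,0,0],[1,0,0,0,0],[1,0,0,0,0]]'
python3 -m pendant '[[1,0,0.002,0,0],[1,0,0,0,0],[1,0,0,0,0]]'
python3 -m pendant '[[1,0,0.002,0,0],[1,0,0,0,0],[1,0,0,0,0]]'
python3 -m pendant '[[1,0,0.002,0,0],[1,0,0,0,0],[1,0,0,0,0]]'
```

```text
clock: 5.05
position: [0.4927, 0.1142, 0.0766]
tool_rot: [180.0, 0.0, 168.9]
ft_force: [-0.6, 0.7, -1.0]
grip_width: 0.0173
finger_force: 15.0
clock: 5.35
position: [0.493, 0.1156, 0.0766]
tool_rot: [180.0, -0.0, 168.8]
ft_force: [0.2, -0.9, -1.1]
grip_width: 0.0173
finger_force: 15.0
clock: 5.65
position: [0.4932, 0.1169, 0.0766]
tool_rot: [-180.0, -0.0, 168.8]
ft_force: [-0.5, -4.0, -0.5]
grip_width: 0.0173
finger_force: 15.0
clock: 5.95
position: [0.4933, 0.117, 0.0765]
tool_rot: [-179.8, -0.1, 168.7]
ft_force: [-1.9, -9.2, 3.0]
grip_width: 0.0171
finger_force: 15.0
```

```bash
python3 -m pendant '[[1,0,0.002,0,0],[1,0,0,0,0],[1,0,0,0,0]]'
python3 -m pendant '[[-1,0,0,0,0],[-1,0,0,0,0],[-1,0,-0.003,0,0],[-1,0,0,-0.02,0],[-1,0,0,-0.04,0],[-1,0,0,-0.04,0],[-1,0,0,0,0]]'
python3 - <<'E'
from h import *
c=shot('wrist','w2.png');s=ctrl.read_state();print(s['position'],s['tool_rot'],s['q'])
q=[.55463,.0978,-.19566];R=np.array([[np.cos(q[2]),-np.sin(q[2])],[np.sin(q[2]),np.cos(q[2])]])
for dy in(.0,.027,.03):print(proj(c,[*(q[:2]+R@[-.062,-.0204+dy]),.089]))
E
```

```text
clock: 6.25
position: [0.4933, 0.1171, 0.0765]
tool_rot: [-179.7, -0.1, 168.7]
ft_force: [-2.9, -13.6, 5.7]
grip_width: 0.0177
finger_force: 15.0
clock: 6.95
position: [0.4971, 0.1203, 0.1817]
tool_rot: [179.6, 0.5, 168.9]
ft_force: [0.3, 0.7, 0.7]
grip_width: 0.0711
finger_force: 0.0
[0.49548449 0.11991176 0.1792896 ] [179.75846343   0.31004988 168.89522483] [-27.77769593  16.08449743  12.29126987 114.60716476  -4.55539141
  49.3614958   65.88950982]
[[216.74369496 195.1997296 ]]
[[249.99000942 195.19190542]]
[[253.68314295 195.19087769]]
```

View pics/w2.png

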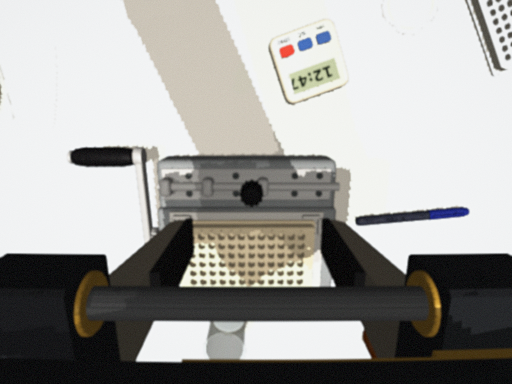

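```bash
python3 -m pendant '[[-1,0,0,0,-8.5],[-1,0,0,0,-8.5],[-1,0,0,0,-8.5],[-1,0,0,0,-8.5],[-1,0,0,0,-8.5],[-1,0,0,0,-8.5],[-1,0,0,0,-8.5],[-1,0,0,0,-8.5],[-1,0,0,0,-8.5],[-1,0,0,0,-8.5],[-1,0,0,0,-5],[-1,0,0,0,0]]'
cat > go.py <<'E'
import sys
from h import *
from scipy.spatial.transform import Rotation as Ro
s=ctrl.read_state();R=Ro.from_euler('xyz',s['tool_rot'],degrees=True).as_matrix()
q=[.55463,.0978,-.19566];B=np.array([[np.cos(q[2]),-np.sin(q[2])],[np.sin(q[2]),np.cos(q[2])]])
b=[float(v) for v in sys.argv[1:4]]
T=np.array([*(q[:2]+B@b[:2]),b[2]])
print('q7',s['q'][6],'block xy',B.T@(s['position'][:2]-q[:2]),s['position'][2],s['tool_rot'],'tool delta',R.T@(T-s['position']))
E
python3 go.py -.088 -.135 .18
```

```text
clock: 8.2
position: [0.4928, 0.1188, 0.1753]
tool_rot: [179.9, -0.0, -101.1]
ft_force: [0.0, 0.6, 0.4]
grip_width: 0.092
finger_force: 0.0
q7 150.319246234647 block xy [-0.06472593  0.00859364] 0.17534062747132573 [ 1.79881759e+02 -9.39724530e-03 -1.01121841e+02] tool delta [ 0.14355822  0.02350573 -0.00458733]
```

```bash
python3 -m pendant '[[-1,0,0,0,8.5],[-1,0,0,0,8.5],[-1,0,0,0,8.5],[-1,0,0,0,8.5],[-1,0,0,0,8.5],[-1,0,0,0,8.5],[-1,0,0,0,8.5],[-1,0,0,0,8.5],[-1,0,0,0,8.5],[-1,0,0,0,8.5],[-1,0,0,0,8.5],[-1,0,0,0,8.5],[-1,0,0,0,8.5],[-1,0,0,0,8.5],[-1,0,0,0,8.5],[-1,0,0,0,8.5],[-1,0,0,0,8.5],[-1,0,0,0,8.5],[-1,0,0,0,8.5],[-1,0,0,0,8.5]]'
python3 -m pendant '[[-1,0,0,0,8.5],[-1,0,0,0,1.5],[-1,-0.024,-0.004,0,0],[-1,-0.024,-0.004,0,0],[-1,-0.024,-0.004,0,0],[-1,-0.024,-0.004,0,0],[-1,-0.024,-0.004,0,0],[-1,-0.0235,-0.0035,0,0],[-1,0,0,0,0],[-1,0,0,0,0]]'
python3 go.py -.088 -.135 .032
python3 - <<'E'
from h import *
c=shot('wrist','w3.png')
q=[.55463,.0978,-.19566];R=np.array([[np.cos(q[2]),-np.sin(q[2])],[np.sin(q[2]),np.cos(q[2])]])
for y in (-.105,-.133,-.161): print(proj(c,[*(q[:2]+R@[-.088,y]),.043]))
E
```

```text
clock: 10.2
position: [0.4931, 0.1188, 0.1758]
tool_rot: [-180.0, 0.0, 88.4]
ft_force: [-0.4, -0.0, -0.3]
grip_width: 0.0921
finger_force: 0.0
clock: 11.2
position: [0.4428, -0.0174, 0.1765]
tool_rot: [180.0, -0.0, 78.8]
ft_force: [0.3, 0.7, -0.5]
grip_width: 0.0915
finger_force: 0.0
q7 -4.512336477085603 block xy [-0.087294   -0.13472426] 0.1764881077666121 [ 1.79996571e+02 -2.57842824e-02  7.88478379e+01] tool delta [-0.00034004 -0.00071493  0.14448793]
[[257.09604602 154.84561329]]
[[257.06273092 184.74768221]]
[[257.03075273 213.38417472]]
```

View pics/w3.png

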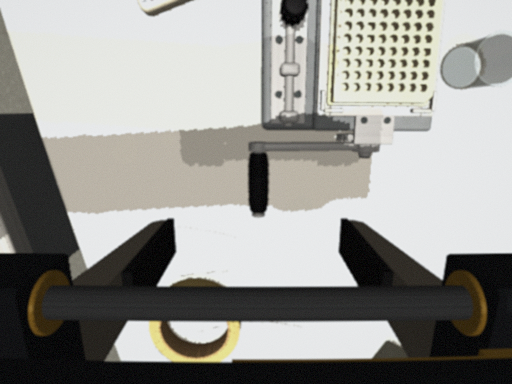

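```bash
python3 -m pendant '[[-1,0,0,0.03,0],[-1,0,0,0.035,0],[-1,0,0,0.035,0],[-1,0,0,0.03,0],[-1,0,0,0.0145,0],[-1,0,0,0,0],[1,0,0,0,0],[1,0,0,0,0],[1,0,0,0,0],[1,0,0,0,0],[1,0,0,0,0],[1,0,0,0,0],[1,0,0,0,0],[1,0,0,0,0],[1,0,0,0,0],[1,0,0,0,0],[1,0,0,0,0],[1,0,0,0,0]]' 30
python3 go.py -.088 -.135 .032
python3 - <<'E'
import numpy as np
# arc rows: tool y=+block x, tool -z=up ; 0.1 rad steps
a=np.radians(4)+np.arange(0,1.501,.1)
p=np.c_[-.1*np.cos(a),.1*np.sin(a)];print(np.c_[np.diff(p[:,0]),-np.diff(p[:,1])].round(4).tolist())
E
```

```text
clock: 13.05
position: [0.4437, -0.0179, 0.0323]
tool_rot: [179.9, 0.0, 78.8]
ft_force: [3.0, -0.7, -1.6]
grip_width: 0.0182
finger_force: 30.0
q7 9.65868918332097 block xy [-0.0862873  -0.13507342] 0.03228714399187775 [1.79888325e+02 1.81930135e-03 7.88276673e+01] tool delta [ 7.45746217e-05 -1.71320484e-03  2.83802956e-04]
[[0.0012, -0.0099], [0.0022, -0.0098], [0.0031, -0.0095], [0.0041, -0.0091], [0.005, -0.0087], [0.0058, -0.0081], [0.0066, -0.0075], [0.0073, -0.0068], [0.008, -0.0061], [0.0085, -0.0052], [0.009, -0.0044], [0.0094, -0.0034], [0.0097, -0.0025], [0.0099, -0.0015], [0.01, -0.0005]]
```

```bash
python3 -m pendant '[[1,0,0.0012,-0.0099,0],[1,0,0.0022,-0.0098,0],[1,0,0.0031,-0.0095,0],[1,0,0.0041,-0.0091,0],[1,0,0.005,-0.0087,0],[1,0,0.0058,-0.0081,0],[1,0,0,0,0],[1,0,0,0,0]]'
python3 go.py -.0664 -.135 .0871
```

```text
clock: 13.85
position: [0.4644, -0.0219, 0.0872]
tool_rot: [179.9, 0.0, 78.8]
ft_force: [6.8, -0.8, -8.5]
grip_width: 0.0182
finger_force: 30.0
q7 5.4202123287928075 block xy [-0.06523191 -0.13500213] 0.08722672201216666 [1.79890777e+02 8.91803337e-03 7.88389472e+01] tool delta [ 3.15589536e-06 -1.16832592e-03  1.24494572e-04]
```

```bash
python3 -m pendant '[[1,0,0.0066,-0.0075,0],[1,0,0.0073,-0.0068,0],[1,0,0.008,-0.0061,0],[1,0,0.0085,-0.0052,0],[1,0,0.009,-0.0044,0],[1,0,0.0094,-0.0034,0],[1,0,0.0097,-0.0025,0],[1,0,0.0099,-0.0015,0],[1,0,0.01,-0.0005,0],[1,0,0,0,0],[1,0,0,0,0],[1,0,0,0,0]]'
python3 go.py .012 -.135 .125
python3 - <<'E'
from h import *
c=shot('side','s2.png')
i=cv2.imread('pics/s2.png')[130:260,190:340]
cv2.imwrite('pics/crop2.png',cv2.resize(i,None,fx=4.5,fy=4.5,interpolation=cv2.INTER_CUBIC))
E
```

```text
clock: 15.05
position: [0.5408, -0.0371, 0.1253]
tool_rot: [180.0, -0.0, 78.8]
ft_force: [-2.1, 1.9, -0.3]
grip_width: 0.0181
finger_force: 30.0
q7 5.789656182703471 block xy [ 0.01270109 -0.13499252] 0.1253497749325354 [ 1.79962383e+02 -1.28111695e-02  7.88320884e+01] tool delta [-7.03704892e-06 -7.01328554e-04  3.49312990e-04]
```

View pics/crop2.png

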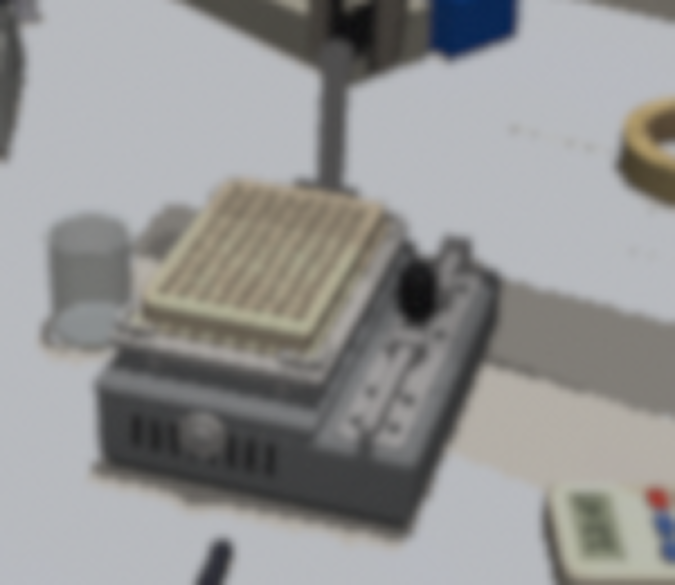

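The lever stands upright at crop (330,120), held by the fingers. The plate is raised and level at about (265,265), and the knob is at its stop at about (418,290). I'll hold briefly, then hand in.

```bash
python3 -m pendant '[[1,0,0,0,0],[1,0,0,0,0],[1,0,0,0,0],[1,0,0,0,0],[1,0,0,0,0],[1,0,0,0,0],[1,0,0,0,0],[1,0,0,0,0]]'; python3 -c "
from cell import ctrl
print(ctrl.job_done())"
```

```text
clock: 15.9
position: [0.5408, -0.0371, 0.1253]
tool_rot: [180.0, -0.0, 78.8]
ft_force: [-2.7, 1.2, 2.6]
grip_width: 0.0182
finger_force: 30.0
the job is handed in; nothing more can be done
None
```

I handed the job in at 15.9 s, with no verdict returned: the bolt was pushed left until it stalled at its end stop, the lever is held by its grip about straight up (around 1.49 rad by the arm's travel), and the plate looks raised and level in the last picture.

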